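Centre a finial on the paint stand

ROBOT

A 7-joint arm with a two-finger parallel gripper is mounted at the origin on the work surface. World frame = base frame: x ahead of the robot, y to its left, z up, the work surface at z = 0. Lengths are in m, angles in degrees, forces in N, time in s.
With the tool pointing down it reaches from about 0.425 to 0.875 m from the base axis. Payload 4.7 kg.
Tool frame: the origin (TCP) lies midway between the tips of the shut fingers; the grasp point (between the pads) lies env.grip_point_offset behind it (env.grip_point_offset is the distance from the TCP to the grasp point, in m); x points along the fingers, y is the direction in which the jaws open and shut, and the axes are right-handed (so a half turn about x gives the same grasp; the last joint's range is limited). The gripper opens to 87 mm and grips with 3 to 60 N. Pads are 19 mm wide; open, the fingers measure 117 mm over their backs; the gripper's body (75 mm by 190 mm) begins 51 mm behind the grasp point.
Start: joints at [68.933, 18.392, -4.016, 83.108, 1.295, 78.541, -3.26], TCP at [0.242, -0.603, 0.223] pointing down, gripper open.
Joint ranges: [-163.93, 163.93], [-17.29, 119.83], [-79.2, 71.16], [3.27, 140.29], [-89.18, 269.18], [5.43, 117.66], [-154.24, 154.24]. Speed limits (degrees/s): [147.25, 147.25, 180, 180, 180, 180, 180].

INTERFACE

Orientations are given as [roll, pitch, yaw] about the fixed x, y, z axes, in that order (R = Rz(yaw) Ry(pitch) Rx(roll)).
In Python, from cell import readout, read_camera, camera_params, sign_off, spot_in, pinpoint, env gives the robot as it stands.
- The arm moves only by the shell command python3 -m pendant 'ROWS' [OPENING] [FORCE]. ROWS is a JSON object of lists of equal length, an entry for each row: "xyz": the shift along the world's x, y, z in m, a list of three; "turn": the turn about the world's z in rad. A call has 1 to 10 rows; each row shifts and turns the pose as measured when the row begins; what a row does not reach is not made up. A row lasts 1/8 s, in which the tool goes at most 62.5 mm and 10.7 degrees, less where a joint would pass 70% of its speed; a pose out of reach is approached as far as the arm can. A call is refused whole if a number of a shift passes 0.0625 or a number of a turn 0.188, either way. A call with a gripper value outside its range is refused whole. OPENING is the opening, from 0 (shut) to 1 (fully open), set as the call begins (- or left out, the last holds). The fingers move at their own pace and stop on an object; FORCE is the grip in N (left out, the last holds). Time passes only in rows, so rows that do not move let the fingers close. It gives the time, the measured TCP pose, the force and the opening at its end, in the units of the state.
- readout.get_obs(): the state, without advancing time (a new reading comes with each control period).
- read_camera(name): name is "scene" or "side" or "wrist"; returns the picture (400x640x3 uint8, red, green, blue); there is no depth.
- camera_params(name): a dict with "fx", "fy", "cx", "cy" (pixels), "k1" (the pictures are not rectified: a ray, as slopes to the right and down, at radius r is drawn at 1 + k1 r^2 times it, then the intrinsics apply), "rvec" (rotation vector, rad) and "tvec" (3), from world to camera coordinates, as OpenCV has them; the wrist camera has in their place "hand_eye" (4x4, takes a point from camera to tool coordinates, whose origin is the TCP and whose axes are the tool frame's). Camera axes: x right, y down, z forward; pixel columns grow to the right and rows downward; lengths in m; the calibration is good to about 2 mm. A picture is of the moment at which its call begins: read the wrist's pose just before it. camera_params takes no time and is no camera call.
- sign_off(): hands the job in, once; it reports no verdict.
Trained networks look in the newest picture that a camera, given by its name, has taken for a name from the list of things; names that differ only in an ending like _2 or _b are one class to them, and where a whole thing is asked for, a point or a joint stands for the part that bears it (a point fixed in the world has none). Each returns a list of dicts, best first, with "score" (0 to 1); they miss things now and then, are a little off and sometimes report something else, mostly with a low value. They report only what shows in the picture. A call takes as long as a camera call. They do not tell look-alikes from the thing itself.
- spot_in(camera, name): "at" ([x, y, z] in m, in the coordinates of the camera as it stood for that picture, good to about 4 mm: the middle of the surface that is visible of it).
- pinpoint(camera, name): "at" ([x, y, z] in m, in the coordinates of the camera as it stood for that picture, good to about 4 mm: a listed point, or the origin of a listed thing).
The state is a dict: "time_s": time; "qpos": joint angles; "joint_velocities": joint speeds; "effort": joint torques, N m; "tool_pos": TCP position; "tool_rot": TCP orientation; "force": force on the tool from outside, world axes, zero at the start; "wrist_torque": the same for the moment, N m; "grip_width": finger opening in m.
Only numpy, scipy, OpenCV 4.12 (cv2) and the standard library are available. Lean on these libraries where they do the work, as an engineer would, in place of code of your own. Each camera call takes 0.05 s, during which the arm holds its last target.

TASK

The grey primed finial stands off-centre on the little round paint stand. With the outside of the fingertips, nudge it by light, gentle taps low on its foot until it stands upright in the middle, with the yellow spot showing all round its foot, then draw the hand clear. Never take it between the fingers, lift it, tip it or knock it off, and leave everything else where it is.

Things in the scene. Friction and masses are not known exactly. Their poses are not given: they have to be found in the camera images.
- finial: top-heavy grey primed finial, 0.10 to 0.19 kg, loose and upright, off-centre on the paint stand: foot flange 40 mm across and 13 mm tall, stem 18 mm, ball on top 34 mm across; 56 mm tall in all. Origin: centre of its underside, z up. Pushed on the foot flange (low) and slowly it slides at about 1 N (at most 2 N) and stops with the finger; pushed on the ball it may tip over.
- finial_ball (a point): centre of the grey finial's ball, 39 mm above its underside on its axis
- stand: paint stand, fixed to the table: grey cast foot 96 mm across, post 22 mm, and a dark disc 100 mm across, 10 mm thick, without rim, its upper face 70 mm above the table. A flat yellow spot 54 mm across is painted in the middle of the disc. Origin: centre of its underside, z up; round, so its yaw has no meaning.
- stand_top (a point): centre of the yellow spot, on the upper face of the stand's disc, 70 mm above the table
- painted_finial: finished deep-blue finial of the same shape and size as the grey one (foot 40 mm across, 56 mm tall), standing on the table; origin at the centre of its underside, z up. A bystander.
- tape_roll: blue ring of masking tape lying flat, 90 mm across, 24 mm tall; origin at the centre of its underside. A bystander.
- paint_jar: green jar with a steel cap, 54 mm across, 65 mm tall; origin at the centre of its underside. A bystander.
- spray_can: aerosol can with orange cap, 66 mm across, 198 mm tall; origin at the centre of its underside. A bystander.
- hammer: hammer, 300 mm long, lying along its x axis on the table, head to +x. A bystander.
- screwdriver_a: red screwdriver, 210 mm long, lying along its x axis on the table. A bystander.
- screwdriver_b: yellow screwdriver, 180 mm long, lying along its x axis on the table. A bystander.
Things that resemble listed ones, but are neither listed nor needed, are in the scene too. Leave any orange or pink look-alike of the finial alone. Of the things that look like the stand, the largest one is meant.

How it is judged:
By the outcome, as a careful person would: the job done as asked, in the order asked, and still so for the second after the job is handed in, with the robot touching nothing.
It also fails if it takes over 38 s, if anything falls off the work surface, if the arm or the gripper's body presses on something with over 40 N, if the wrist force passes 120 N, or if a joint passes its speed limit or range.

## Working session

There is one attempt and no reset: what is moved stays moved. The work goes in short steps, Python scripts to look and compute and a shell command to move; the robot and the scene stay as the last step left them, time stands still between calls to the robot, and variables do not carry over. Pictures are saved under pics/ and viewed, and the job is handed in when it is done.

```bash
ls; mkdir -p pics; python3 - <<'E'
from cell import readout, read_camera, camera_params, spot_in, pinpoint, env
import cv2
o=readout.get_obs(); print(o['time_s'],o['tool_pos'],o['tool_rot'],o['grip_width'],env.grip_point_offset,o['force'])
for c in ['scene','side']:
    im=read_camera(c); cv2.imwrite(f'pics/{c}0.png',im[:,:,::-1]); print(c,camera_params(c))
    for n in ['finial','stand_top','stand','finial_ball','painted_finial','spray_can','paint_jar']:
        print(n,pinpoint(c,n))
print(readout.get_obs()['time_s'])
E
```

```text
pics
0.0 [ 0.24190491 -0.60274291  0.22148192] [-87.10894867  89.89505466 114.76287726] 0.0871866471232011 0.0187 [-0.90439172 -0.0015145  -0.99103213]
scene {'fx': 506.95633016536635, 'fy': 506.95633016536635, 'cx': 335.1577734062254, 'cy': 211.448095830903, 'k1': -0.09099115000319326, 'rvec': array([ 1.93198009,  1.33206364, -0.60615698]), 'tvec': array([-0.20451308, -0.2797728 ,  1.65290186])}
finial [{'at': [0.0965, 0.0336, 1.1776], 'score': 0.9}, {'at': [-0.006, 0.1085, 1.2035], 'score': 0.81}, {'at': [-0.0025, 0.0204, 1.3053], 'score': 0.77}, {'at': [0.2824, 0.0524, 1.2741], 'score': 0.54}]
stand_top [{'at': [0.109, 0.0267, 1.1905], 'score': 0.76}, {'at': [-0.1098, 0.098, 1.1304], 'score': 0.64}, {'at': [0.1181, -0.0587, 1.3251], 'score': 0.63}]
stand [{'at': [0.1075, 0.0813, 1.235], 'score': 0.92}, {'at': [-0.1102, 0.1335, 1.1594], 'score': 0.71}, {'at': [0.1168, -0.0181, 1.3536], 'score': 0.66}, {'at': [-0.4203, 0.0577, 1.2521], 'score': 0.45}]
finial_ball [{'at': [0.0009, -0.0061, 1.2749], 'score': 0.83}, {'at': [-0.0067, 0.0766, 1.1792], 'score': 0.61}, {'at': [-0.4213, 0.0
[... 786 characters left out ...]
': [0.1146, 0.1066, 1.0426], 'score': 0.95}, {'at': [0.0361, -0.082, 1.1675], 'score': 0.88}, {'at': [-0.1111, -0.0845, 1.1938], 'score': 0.56}, {'at': [-0.034, 0.3741, 0.8923], 'score': 0.5}]
stand [{'at': [-0.1125, -0.0566, 1.2385], 'score': 0.89}, {'at': [0.0404, -0.0376, 1.2259], 'score': 0.88}, {'at': [0.1138, 0.1371, 1.0829], 'score': 0.69}]
finial_ball [{'at': [-0.0615, 0.0143, 1.1294], 'score': 0.72}, {'at': [0.0559, -0.0917, 1.1286], 'score': 0.68}, {'at': [0.0661, 0.0276, 1.1198], 'score': 0.51}]
painted_finial [{'at': [0.1276, 0.22, 1.0146], 'score': 0.68}]
spray_can [{'at': [0.2474, 0.2933, 0.9537], 'score': 0.97}]
paint_jar [{'at': [-0.1298, -0.1472, 1.3139], 'score': 0.89}]
0.8
```

View pics/scene0.png

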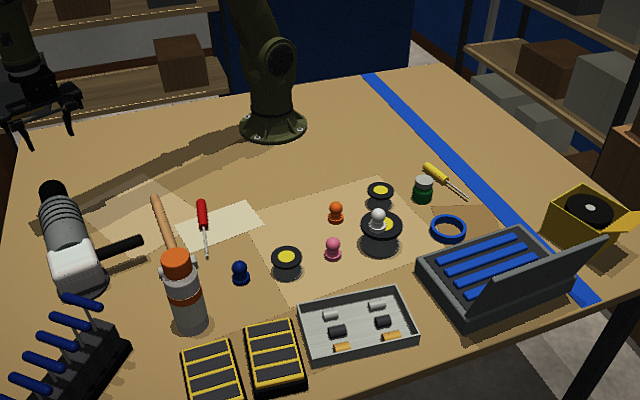

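View pics/side0.png

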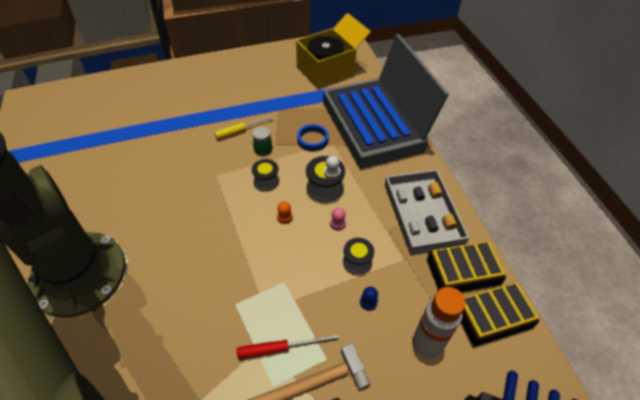

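```bash
cat > h.py <<'E'
import numpy as np, cv2
from cell import camera_params, readout
from scipy.spatial.transform import Rotation as R
def w(c,p):
    k=camera_params(c); M=cv2.Rodrigues(k['rvec'])[0]; return M.T@(np.array(p)-k['tvec'])
def proj(c,P):
    k=camera_params(c)
    if 'rvec' in k: M=cv2.Rodrigues(k['rvec'])[0]; q=np.atleast_2d(P)@M.T+k['tvec']
    s=q[:,:2]/q[:,2:]; s=s*(1+k['k1']*(s**2).sum(1,keepdims=True))
    return s*k['fx']+[k['cx'],k['cy']]
def onplane(c,u,z):
    k=camera_params(c); K=np.array([[k['fx'],0,k['cx']],[0,k['fy'],k['cy']],[0,0,1.]])
    n=cv2.undistortPoints(np.array(u,float).reshape(-1,1,2),K,np.array([k['k1'],0,0,0,0.])).reshape(-1,2)
    M=cv2.Rodrigues(k['rvec'])[0]; d=np.c_[n,np.ones(len(n))]@M; C=-M.T@k['tvec']
    return C+d*((z-C[2])/d[:,2:])
E
python3 - <<'E'
from h import *
np.set_printoptions(precision=3,suppress=True)
for c,n,l in [('scene','finial',[[0.0965,0.0336,1.1776],[-0.006,0.1085,1.2035],[-0.0025,0.0204,1.3053],[.2824,.0524,1.2741]]),
('scene','stand_top',[[0.109,0.0267,1.1905],[-.1098,.098,1.1304],[.1181,-.0587,1.3251]]),
('side','finial',[[0.0694,0.0584,1.1516],[-0.0619,0.039,1.1628],[0.0568,-0.0698,1.1568],[-.1864,-.2102,1.3622]]),
('side','stand_top',[[.1146,.1066,1.0426],[.0361,-.082,1.1675],[-.1111,-.0845,1.1938]]),
('scene','painted',[[-.2094,.1599,1.1378]]),('scene','can',[[-.2952,.2308,1.0467]]),('scene','jar',[[.236,-.0361,1.3724]])]:
  for p in l: print(c,n,w(c,p),proj(c,w(c,p)))
E
```

```text
scene finial [0.636 0.076 0.07 ] [[376.673 225.903]]
scene finial [ 0.626 -0.029 -0.006] [[332.632 257.118]]
scene finial [ 0.501  0.023 -0.004] [[334.187 219.371]]
scene finial [ 0.645  0.272 -0.005] [[447.003 232.201]]
scene stand_top [0.627 0.093 0.067] [[381.536 222.809]]
scene stand_top [ 0.634 -0.144  0.048] [[285.991 255.331]]
scene stand_top [0.483 0.159 0.046] [[380.3   189.011]]
side finial [ 0.623 -0.033 -0.006] [[336.755 225.399]]
side finial [ 0.503  0.024 -0.002] [[283.841 217.396]]
side finial [0.639 0.07  0.07 ] [[331.551 173.63 ]]
side finial [ 0.47   0.365 -0.002] [[245.059 130.035]]
side stand_top [ 0.638 -0.147  0.049] [[359.834 249.359]]
side stand_top [0.624 0.091 0.069] [[323.076 169.016]]
side stand_top [0.487 0.149 0.051] [[265.304 168.782]]
scene painted [ 0.63  -0.249 -0.005] [[242.313 282.345]]
scene can [ 0.706 -0.371 -0.002] [[193.849 321.93 ]]
scene jar [ 0.505  0.277 -0.001] [[422.095 198.15 ]]
```

```bash
python3 - <<'E'
from h import *
np.set_printoptions(precision=3,suppress=True)
im=cv2.imread('pics/scene0.png');a=cv2.resize(im[190:270,335:425],None,fx=6,fy=6,interpolation=cv2.INTER_CUBIC)
im2=cv2.imread('pics/side0.png');b=cv2.resize(im2[140:215,290:370],None,fx=6,fy=6,interpolation=cv2.INTER_CUBIC)
t=np.linspace(0,2*np.pi,60)
def circ(x,y,z,r): return np.c_[x+r*np.cos(t),y+r*np.sin(t),z+0*t]
for c,img,o in [('scene',a,(335,190)),('side',b,(290,140))]:
    for C,col in [(circ(.6255,.092,.07,.05),(0,0,255)),(circ(.6255,.092,.07,.027),(0,255,0)),(circ(.6375,.073,.07,.02),(255,0,255)),(circ(.6375,.073,.109,.017),(255,255,0))]:
        p=((proj(c,C)-o)*6+3).astype(int); cv2.polylines(img,[p.reshape(-1,1,2)],True,col,1)
    cv2.imwrite(f'pics/z_{c}.png',img)
o=readout.get_obs();M=R.from_euler('xyz',o['tool_rot'],degrees=True).as_matrix();print(M, camera_params('wrist'))
E
```

```text
[[ 0.     0.373 -0.928]
 [-0.    -0.928 -0.373]
 [-1.     0.     0.   ]] {'fx': 322.40833250840143, 'fy': 322.40833250840143, 'cx': 321.4976917809415, 'cy': 200.81429228572048, 'k1': -0.02752753852361251, 'hand_eye': array([[-0.001, -0.246,  0.969, -0.163],
       [ 1.   , -0.001,  0.001,  0.   ],
       [ 0.001,  0.969,  0.246, -0.068],
       [ 0.   ,  0.   ,  0.   ,  1.   ]])}
```

View pics/z_scene.png

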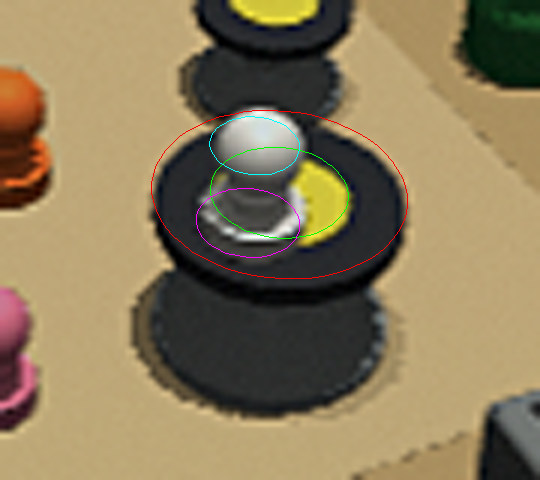

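View pics/z_side.png

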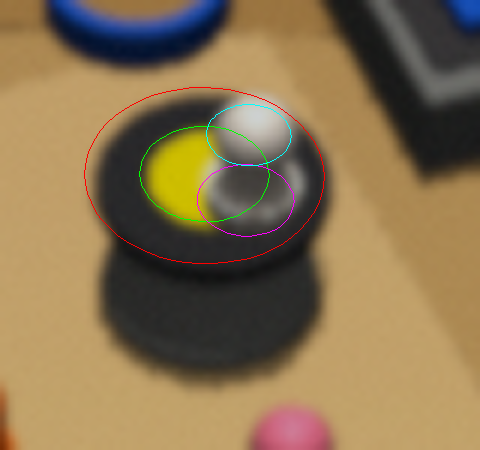

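```bash
python3 - <<'E'
from h import *
np.set_printoptions(precision=4,suppress=True)
a=cv2.imread('pics/scene0.png');b=cv2.imread('pics/side0.png')
S=lambda x,y:[(x-2.5)/6+335,(y-2.5)/6+190]
D=lambda x,y:[(x-2.5)/6+290,(y-2.5)/6+140]
print('disc ctr',onplane('scene',[S(279.5,199)],.07),onplane('side',[D(214.5,185)],.07))
print('ball',onplane('scene',[S(260,151)],.109),onplane('side',[D(256,128)],.109))
# yellow boundary on plane
for c,im,f in [('scene',a,(370,400,205,235)),('side',b,(305,335,150,185))]:
    x0,x1,y0,y1=f; h=cv2.cvtColor(im,cv2.COLOR_BGR2HSV)[y0:y1,x0:x1]
    m=((h[...,0]>20)&(h[...,0]<35)&(h[...,1]>180)&(h[...,2]>100)).astype(np.uint8)
    cs=max(cv2.findContours(m,cv2.RETR_EXTERNAL,cv2.CHAIN_APPROX_NONE)[0],key=len).reshape(-1,2)+[x0,y0]
    P=onplane(c,cs,.07)[:,:2]
    # RANSAC known radius ~26.5mm
    best=None
    for x in np.arange(.605,.65,.0005):
        for y in np.arange(.07,.115,.0005):
            d=np.hypot(*(P-[x,y]).T); s=(abs(d-.0265)<.0012).sum()-5*(d>.0285).sum()
            if best is None or s>best[0]: best=(s,x,y)
    print(c,best,len(P))
E
```

```text
disc ctr [[0.6296 0.0903 0.07  ]] [[0.6276 0.0842 0.07  ]]
ball [[0.6414 0.0736 0.109 ]] [[0.6415 0.0755 0.109 ]]
scene (np.int64(18), np.float64(0.6299999999999972), np.float64(0.08900000000000002)) 31
side (np.int64(21), np.float64(0.6279999999999974), np.float64(0.08850000000000002)) 41
```

```bash
python3 -m pendant '{"xyz":[[0.03,0.045,0],[0.03,0.045,0],[0.03,0.045,0],[0.03,0.045,0],[0.03,0.045,0],[0.03,0.045,0],[0.03,0.045,0],[0.03,0.045,0],[0.03,0.045,0],[0.03,0.045,0]],"turn":[0.034,0.034,0.034,0.034,0.034,0.034,0.034,0.034,0.034,0.034]}' 0 5
```

```text
time_s: 2.05
tool_pos: [0.5453, -0.1436, 0.2243]
tool_rot: [80.2, 89.5, -58.5]
force: [0.7, -0.6, -0.1]
grip_width: 0.0016
```

```bash
python3 -m pendant '{"xyz":[[0.03,0.04,0],[0.03,0.04,0],[0.03,0.04,0],[0.025,0.035,0],[0.01,0.012,0],[0,0,0]],"turn":[0,0,0,0,0,0]}'
cat > look.py <<'E'
import sys; from h import *
from cell import read_camera,pinpoint
np.set_printoptions(precision=4,suppress=True)
def wcam():
    o=readout.get_obs();k=camera_params('wrist');T=np.eye(4);T[:3,:3]=R.from_euler('xyz',o['tool_rot'],degrees=True).as_matrix();T[:3,3]=o['tool_pos'];return o,T,T@k['hand_eye'],k
def wproj(E,k,P):
    q=(np.atleast_2d(P)-E[:3,3])@E[:3,:3]; s=q[:,:2]/q[:,2:]; s=s*(1+k['k1']*(s**2).sum(1,keepdims=True)); return s*k['fx']+[k['cx'],k['cy']]
def wplane(E,k,u,z):
    K=np.array([[k['fx'],0,k['cx']],[0,k['fy'],k['cy']],[0,0,1.]])
    n=cv2.undistortPoints(np.array(u,float).reshape(-1,1,2),K,np.array([k['k1'],0,0,0,0.])).reshape(-1,2)
    d=np.c_[n,np.ones(len(n))]@E[:3,:3].T; C=E[:3,3]; return C+d*((z-C[2])/d[:,2:])
t=np.linspace(0,2*np.pi,90)
def circ(x,y,z,r): return np.c_[x+r*np.cos(t),y+r*np.sin(t),z+0*t]
E
python3 - <<'E'
from look import *
o,T,Ec,k=wcam(); im=read_camera('wrist')[:,:,::-1].copy(); cv2.imwrite('pics/w1.png',im)
print(o['tool_pos'],T[:3,:3],o['force'])
for n in ['stand_top','finial','finial_ball']:
    print(n,[(Ec@np.r_[d['at'],1])[:3].round(4).tolist()+[d['score']] for d in pinpoint('wrist',n)])
for C,c in [(circ(.629,.0888,.07,.027),(0,255,0)),(circ(.6415,.0745,.07,.02),(255,0,255)),(circ(.629,.0888,.07,.05),(0,0,255))]:
    cv2.polylines(im,[wproj(Ec,k,C).astype(int).reshape(-1,1,2)],True,c,1)
cv2.imwrite('pics/w1o.png',im)
E
```

```text
time_s: 2.8
tool_pos: [0.6748, 0.0332, 0.2246]
tool_rot: [93.3, 89.6, -45.1]
force: [-0.1, -0.3, 0.2]
grip_width: 0.0002
[0.6748 0.0332 0.2246] [[ 0.0055  0.6641 -0.7476]
 [-0.0056 -0.7476 -0.6641]
 [-1.      0.0078 -0.0004]] [-0.1324 -0.3023  0.1866]
stand_top [[0.49, 0.1586, 0.0509, 0.94], [0.6315, 0.0923, 0.0697, 0.83]]
finial [[0.641, 0.0737, 0.0743, 0.89], [0.6274, -0.0258, 0.0049, 0.6]]
finial_ball [[0.6429, 0.0744, 0.1107, 0.71]]
```

View pics/w1o.png

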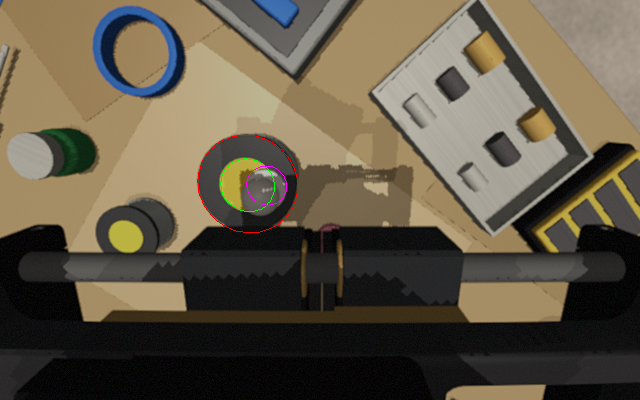

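```bash
python3 - <<'E'
import cv2
im=cv2.imread('pics/w1.png')[125:240,190:350]; cv2.imwrite('pics/w1z.png',cv2.resize(im,None,fx=5,fy=5,interpolation=cv2.INTER_CUBIC))
im=cv2.imread('pics/w1o.png')[125:240,190:350]; cv2.imwrite('pics/w1oz.png',cv2.resize(im,None,fx=5,fy=5,interpolation=cv2.INTER_CUBIC))
E
```

```text
(no output)
```

View pics/w1z.png

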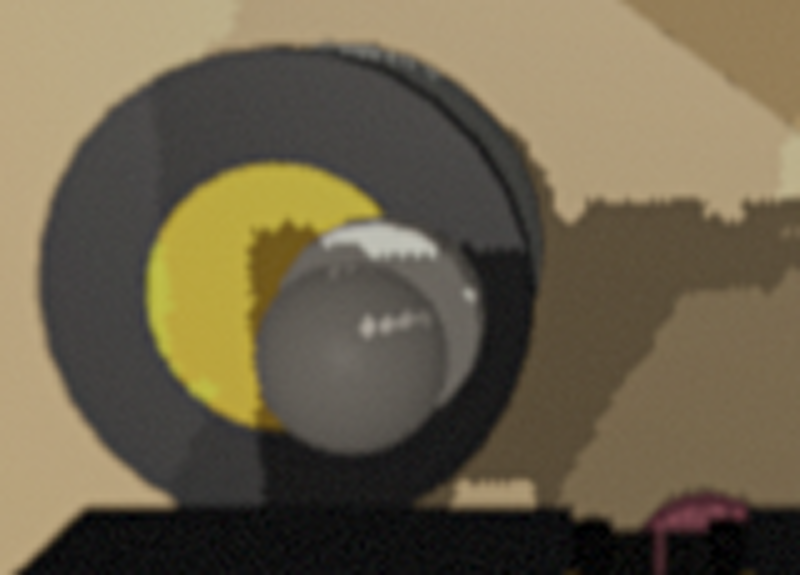

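View pics/w1oz.png

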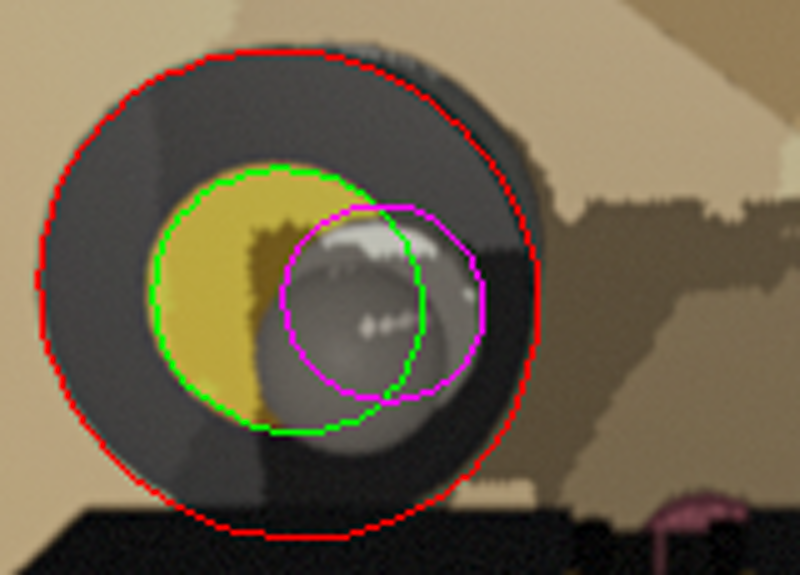

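```bash
python3 - <<'E'
from look import *
from scipy.optimize import least_squares as ls
o,T,Ec,k=wcam()
Z=lambda p:(np.array(p,float)-2)/5+[190,125]
def fit(px,z,r):
    P=wplane(Ec,k,Z(px),z)[:,:2]
    s=ls(lambda c:np.hypot(*(P-c).T)-r,P.mean(0)); return s.x, s.fun*1e3
print('ball',wplane(Ec,k,Z([[352,360]]),.109))
print('rim83',fit([[486,310],[375,220],[470,255],[440,408],[472,360]],.083,.02))
print('rim70',fit([[486,310],[375,220],[470,255],[440,408],[472,360]],.07,.02))
print('spot',fit([[148,290],[280,162],[195,197],[180,375],[270,430],[340,178]],.07,.027))
print('disc',fit([[40,280],[280,50],[110,115],[90,430],[480,165],[525,240]],.07,.05))
E
```

```text
ball [[0.6399 0.0705 0.109 ]]
rim83 (array([0.6424, 0.0705]), array([-0.0977, -0.6996,  1.1331,  0.6   , -1.2753]))
rim70 (array([0.6398, 0.0696]), array([-0.2942, -0.0951,  1.0395,  1.2416, -1.2588]))
spot (array([0.6289, 0.0877]), array([ 0.3534,  0.6172, -0.475 ,  0.0374,  0.5901,  0.3718]))
disc (array([0.6282, 0.0867]), array([-0.5126,  0.4585,  0.0146, -0.7529, -1.3956, -0.0156]))
```

```bash
python3 -m pendant '{"xyz":[[0,-0.004,-0.05],[0,0,-0.05],[0,0,-0.035],[0,0,-0.01],[0,0,0]],"turn":[-0.03,0,0,0,0]}'
python3 - <<'E'
from look import *
o,T,Ec,k=wcam(); im=read_camera('wrist')[:,:,::-1].copy(); cv2.imwrite('pics/w2.png',im)
print(o['tool_pos'],T[:3,:3],o['force'])
im=read_camera('scene')[:,:,::-1].copy();cv2.imwrite('pics/s2.png',cv2.resize(im[150:270,320:440],None,fx=5,fy=5,interpolation=cv2.INTER_CUBIC))
E
```

```text
time_s: 3.62
tool_pos: [0.6742, 0.0166, 0.0808]
tool_rot: [95.0, 89.0, -46.1]
force: [-0.1, 0.2, 1.3]
grip_width: 0.0005
[0.6742 0.0166 0.0808] [[ 0.0123  0.6287 -0.7775]
 [-0.0127 -0.7774 -0.6288]
 [-0.9998  0.0176 -0.0015]] [-0.1395  0.2398  1.2729]
```

View pics/w2.png

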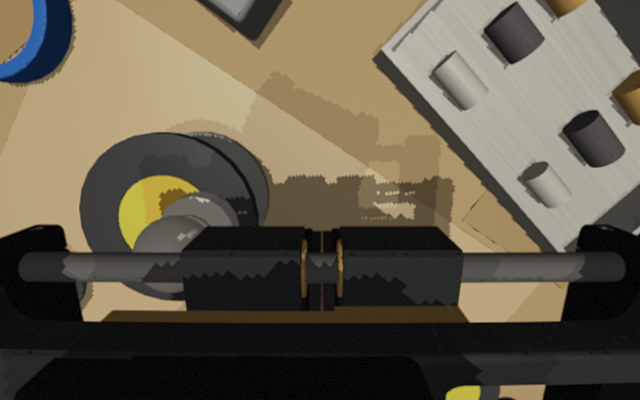

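View pics/s2.png

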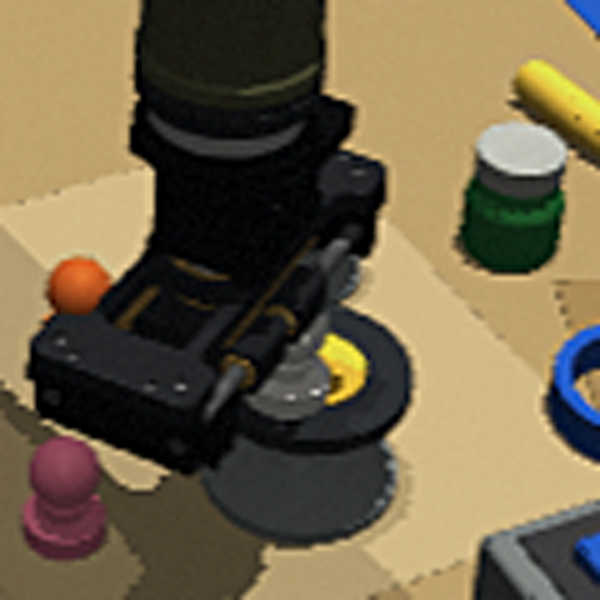

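```bash
python3 -m pendant '{"xyz":[[0.007,0.0055,-0.004],[0,0,0]],"turn":[0,0]}'; python3 -m pendant '{"xyz":[[-0.003,0.004,0],[-0.003,0.004,0],[0,0,0]],"turn":[0,0,0]}'
```

```text
time_s: 3.98
tool_pos: [0.6845, 0.0234, 0.0811]
tool_rot: [108.9, 88.7, -32.1]
force: [0.2, -0.4, 0.0]
grip_width: 0.0003
time_s: 4.35
tool_pos: [0.6785, 0.0329, 0.082]
tool_rot: [111.0, 88.6, -30.0]
force: [-1.0, -1.0, 0.1]
grip_width: 0.0005
```

```bash
python3 -m pendant '{"xyz":[[-0.0035,-0.0025,-0.006],[0,0,0]],"turn":[0,0]}'; python3 - <<'E'
from look import *
o,T,Ec,k=wcam(); print(o['tool_pos'],T[:3,:3])
f=np.array([.641,.0725]);u=np.array([-.62,.785]);d=f-o['tool_pos'][:2];print(d@u,d@[.785,.62])
E
```

```text
time_s: 4.6
tool_pos: [0.6745, 0.0299, 0.0754]
tool_rot: [109.4, 88.6, -31.6]
force: [0.2, -0.4, 0.4]
grip_width: 0.0008
[0.6745 0.0299 0.0754] [[ 0.0203  0.6296 -0.7767]
 [-0.0125 -0.7766 -0.6299]
 [-0.9997  0.0225 -0.0079]]
0.05418249957283358 0.00014322432910269907
```

```bash
python3 -m pendant '{"xyz":[[-0.0025,0.0031,0],[-0.0025,0.0031,0],[-0.0025,0.0031,0],[0,0,0]],"turn":[0,0,0,0]}'; python3 - <<'E'
from look import *
o,T,Ec,k=wcam(); print(o['tool_pos'],T[:3,:3],o['force'])
f=np.array([.641,.0725]);u=np.array([-.62,.785]);d=f-o['tool_pos'][:2];print(d@u,d@[.785,.62])
im=read_camera('side')[:,:,::-1].copy();cv2.imwrite('pics/d3.png',cv2.resize(im[130:220,270:390],None,fx=6,fy=6,interpolation=cv2.INTER_CUBIC))
im=read_camera('scene')[:,:,::-1].copy();cv2.imwrite('pics/s3.png',cv2.resize(im[150:270,320:440],None,fx=5,fy=5,interpolation=cv2.INTER_CUBIC))
E
```

```text
time_s: 5.1
tool_pos: [0.6664, 0.0399, 0.0754]
tool_rot: [109.9, 88.6, -31.0]
force: [0.2, -0.5, -0.3]
grip_width: 0.0007
[0.6664 0.0399 0.0754] [[ 0.0202  0.6295 -0.7767]
 [-0.0122 -0.7767 -0.6298]
 [-0.9997  0.0222 -0.0081]] [ 0.2215 -0.5179 -0.2806]
0.04130096558844957 0.00026155258521030206
```

View pics/d3.png

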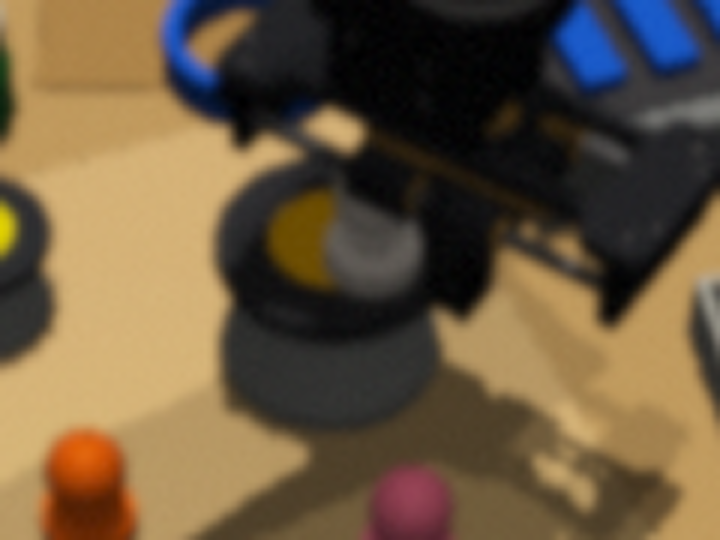

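View pics/s3.png

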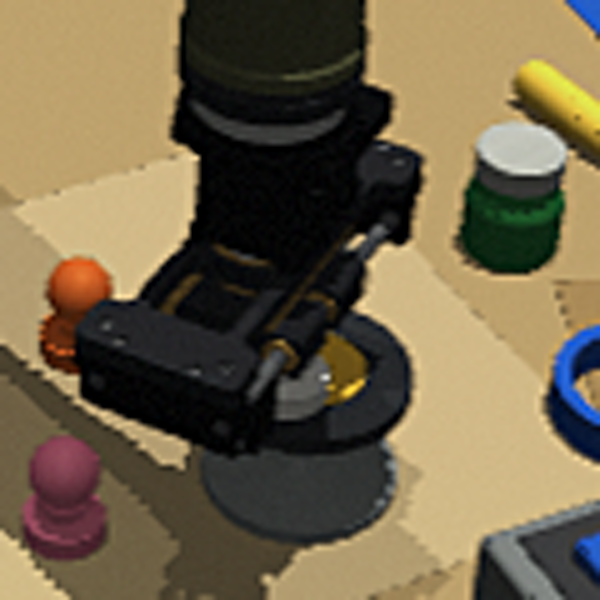

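```bash
python3 -m pendant '{"xyz":[[-0.0012,0.0016,0],[-0.0012,0.0016,0],[-0.0012,0.0016,0],[-0.0012,0.0016,0],[-0.0012,0.0016,0],[-0.0012,0.0016,0],[0,0,0]],"turn":[0,0,0,0,0,0,0]}'; cat > st.py <<'E'
from look import *
import sys
n=sys.argv[1]
o,T,Ec,k=wcam(); print(o['tool_pos'],T[2,:3],o['force'])
f=np.array([.641,.0725]);s=np.array([.629,.088]);u=np.array([-.62,.785]);p=o['tool_pos'][:2];print((f-p)@u,(f-p)@[.785,.62],(s-p)@u)
im=read_camera('side')[:,:,::-1].copy();a=cv2.resize(im[140:200,290:370],None,fx=5,fy=5,interpolation=cv2.INTER_CUBIC)
im=read_camera('scene')[:,:,::-1].copy();b=cv2.resize(im[195:255,345:425],None,fx=5,fy=5,interpolation=cv2.INTER_CUBIC)
im=read_camera('wrist')[:,:,::-1].copy();c=im[100:300,20:420]
cv2.imwrite(f'pics/st{n}.png',np.vstack([np.hstack([a,b]),np.hstack([c,np.zeros_like(c)])]))
E
python3 st.py 1
```

```text
time_s: 6.08
tool_pos: [0.6591, 0.0495, 0.0755]
tool_rot: [109.8, 88.6, -31.2]
force: [0.4, 0.0, 0.0]
grip_width: 0.0002
[0.6591 0.0495 0.0755] [-0.9997  0.0227 -0.0081] [0.3534 0.0031 0.0493]
0.02925325640337394 5.843484946511126e-05 0.04886075640337395
```

View pics/st1.png

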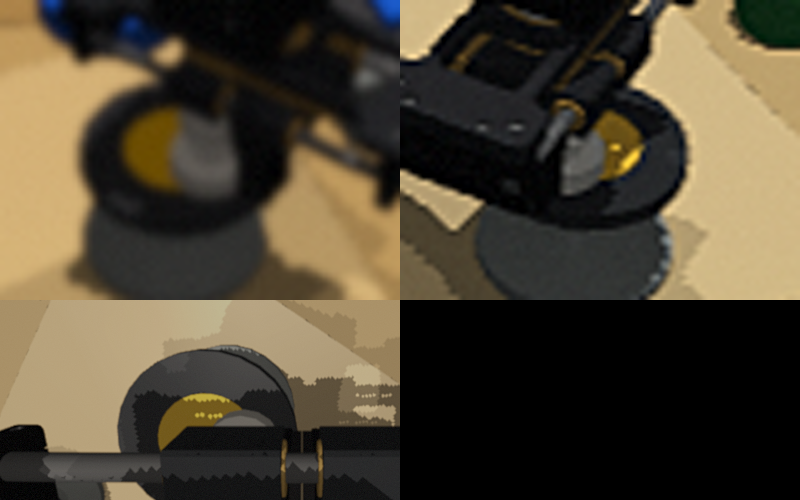

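```bash
python3 -m pendant '{"xyz":[[-0.0012,0.0016,0],[-0.0012,0.0016,0],[-0.0012,0.0016,0],[0,0,0]],"turn":[0,0,0,0]}'; 
sed -i 's/c=im\[100:300,20:420\]/c=cv2.resize(im[160:240,100:320],None,fx=3.636,fy=3.75,interpolation=cv2.INTER_CUBIC)/; s/np.hstack(\[c,np.zeros_like(c)\])/c[:,:800]/' st.py
python3 st.py 2
```

```text
time_s: 6.72
tool_pos: [0.6564, 0.0531, 0.076]
tool_rot: [109.9, 88.5, -31.2]
force: [0.5, -0.5, -0.4]
grip_width: 0.0003
[0.6564 0.0531 0.076 ] [-0.9997  0.0248 -0.009 ] [ 0.5264 -0.5106 -0.4479]
0.024745332988005415 -4.5745887370567065e-05 0.04435283298800542
```

View pics/st2.png

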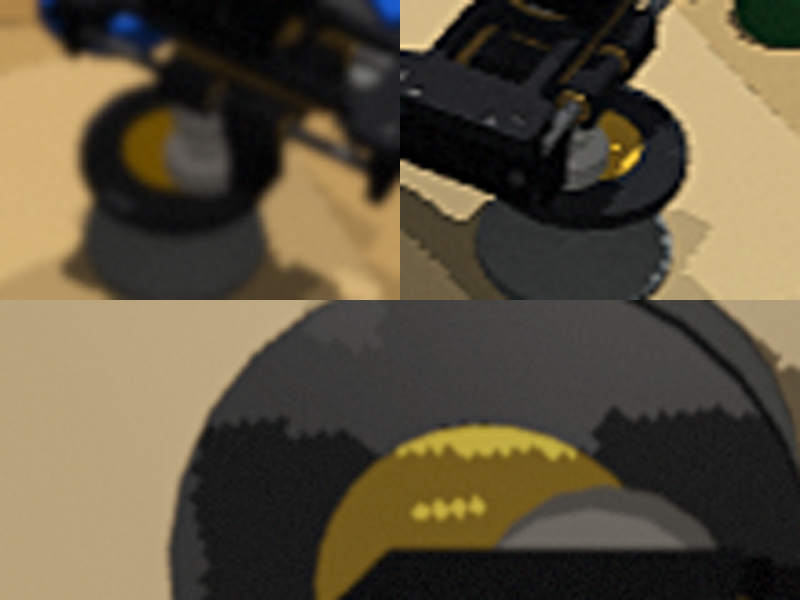

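```bash
cat > fit.py <<'E'
from look import *
from scipy.optimize import least_squares as ls
o,T,Ec,k=wcam()
Z=lambda p:(np.array(p,float)-[1.3,301.4])/[3.636,3.75]+[100,160]
def fit(px,z,r):
    P=wplane(Ec,k,Z(px),z)[:,:2]
    s=ls(lambda c:np.hypot(*(P-c).T)-r,P.mean(0)-T[:2,2]*-r*0+T[:2,2]*r); return s.x, s.fun*1e3
def rep(foot,spot,disc):
    f=fit(foot,.083,.02);s=fit(spot,.07,.027);d=fit(disc,.07,.05)
    u=np.array([-.62,.785]);n=np.array([.785,.62])
    print('foot',*f);print('spot',*s);print('disc',*d)
    for c in (s[0],d[0]): e=c-f[0];print('to go',e,'u',e@u,'n',e@n)
    print('tcp->foot u',(f[0]-o['tool_pos'][:2])@u)
E
python3 -c "
from fit import *
rep([[615,488],[497,548],[718,548],[545,508],[680,508]],[[318,590],[330,530],[400,447],[485,425],[580,455],[620,485]],[[170,550],[195,450],[300,320],[760,405],[735,375],[700,345],[660,318]])"
```

```text
foot [0.6416 0.076 ] [ 0.5211 -0.2496 -0.6366 -0.2725  0.3137]
spot [0.6286 0.0907] [-0.1071 -0.2321  0.179   0.274  -0.2804 -0.1203]
disc [0.6289 0.09  ] [ 0.1078 -0.145   0.1202  0.0847  0.1539 -0.0729 -0.1777]
to go [-0.013   0.0147] u 0.019604369533263007 n -0.0010765424448185587
to go [-0.0127  0.0139] u 0.018817826380769426 n -0.0013490522043117358
tcp->foot u 0.027296586820986814
```

```bash
python3 -m pendant '{"xyz":[[-0.0012,0.0016,0],[-0.0012,0.0016,0],[-0.0012,0.0016,0],[-0.0012,0.0016,0],[-0.0012,0.0016,0],[0,0,0]],"turn":[0,0,0,0,0,0]}'; 
python3 st.py 3
```

```text
time_s: 7.62
tool_pos: [0.6502, 0.0613, 0.0761]
tool_rot: [109.8, 88.5, -31.3]
force: [1.1, -0.6, 0.4]
grip_width: 0.0005
[0.6502 0.0613 0.0761] [-0.9996  0.0252 -0.0091] [ 1.1478 -0.5652  0.3595]
0.01446544030685222 -0.000296549394374862 0.03407294030685223
```

View pics/st3.png

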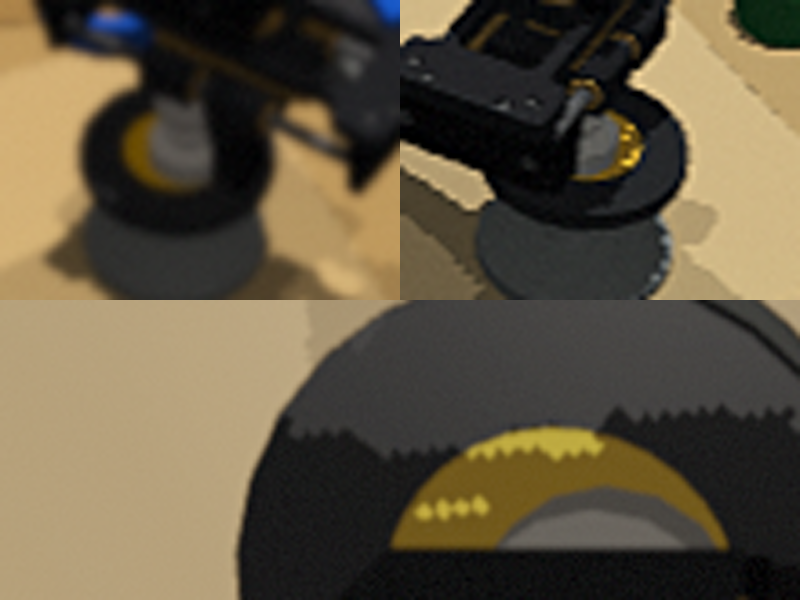

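```bash
python3 -c "
from fit import *
rep([[605,487],[497,548],[715,548],[540,507],[680,510]],[[392,547],[425,490],[470,450],[550,427],[640,446],[700,495],[727,545]],[[240,560],[245,510],[290,415],[330,370],[400,310],[795,372],[760,338],[718,308]])"
```

```text
foot [0.6352 0.0845] [ 0.603  -0.5399 -0.7015 -0.0243  0.2209]
spot [0.6289 0.0907] [ 0.0887 -0.3135 -0.0321  0.0999  0.2162  0.0333 -0.3052]
disc [0.6288 0.0894] [ 0.2564  0.5073 -0.2459 -0.7041  0.0968 -0.353   0.1336  0.5918]
to go [-0.0063  0.0062] u 0.008772027482566053 n -0.0011639864821652703
to go [-0.0064  0.0049] u 0.007785697642693494 n -0.0020292019320415976
tcp->foot u 0.027671663380006588
```

```bash
python3 -m pendant '{"xyz":[[-0.0012,0.0016,0],[-0.0012,0.0016,0],[-0.0012,0.0016,0],[-0.0012,0.0016,0],[0,0,0]],"turn":[0,0,0,0,0]}'; 
python3 st.py 4;  python3 -m pendant '{"xyz":[[0.0025,-0.003,0],[0.005,-0.006,0],[0.01,-0.0125,0],[0.012,-0.015,0],[0.01,-0.012,0],[0,0,0]],"turn":[0,0,0,0,0,0]}'; python3 st.py 5
```

```text
time_s: 8.4
tool_pos: [0.6453, 0.0678, 0.0761]
tool_rot: [109.6, 88.4, -31.5]
force: [0.5, -0.5, 0.0]
grip_width: 0.0004
[0.6453 0.0678 0.0761] [-0.9996  0.0255 -0.0091] [ 0.4899 -0.5242  0.0095]
0.006362655841655355 -0.0004077092990750019 0.02597015584165536
time_s: 9.3
tool_pos: [0.6877, 0.0136, 0.0751]
tool_rot: [107.4, 88.5, -33.9]
force: [-0.2, -0.9, 0.0]
grip_width: 0.0007
[0.6877 0.0136 0.0751] [-0.9997  0.025  -0.0078] [-0.1916 -0.9071  0.0135]
0.07520254848582698 -8.948379110315789e-05 0.094810048485827
```

View pics/st5.png

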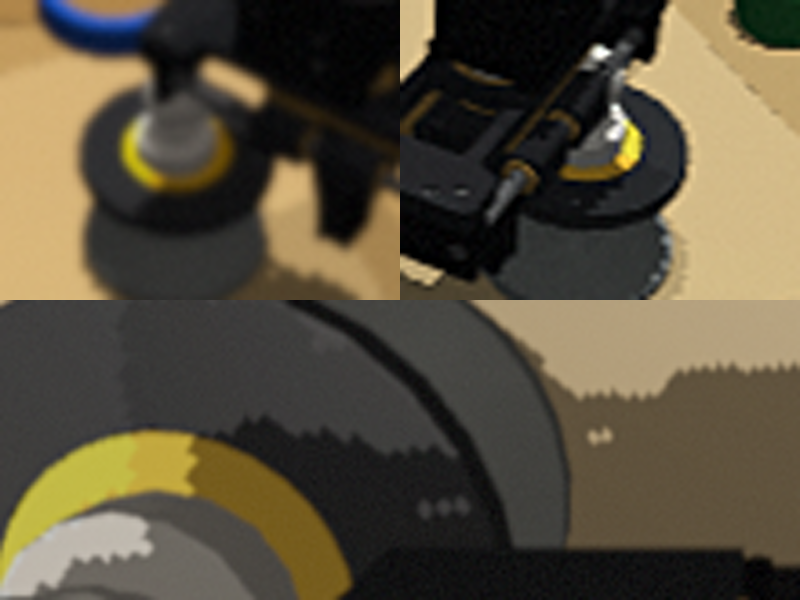

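```bash
python3 -m pendant '{"xyz":[[0.0,-0.005,0.02],[0,-0.005,0.04],[0,-0.005,0.05],[0,-0.005,0.05],[0,0,0.0],[0,0,0]],"turn":[0,0,0,0,0,0]}'; python3 - <<'E'
from look import *
o,T,Ec,k=wcam(); im=read_camera('wrist')[:,:,::-1].copy()
print(o['tool_pos'])
cv2.imwrite('pics/w6.png',im)
s=read_camera('scene')[:,:,::-1];cv2.imwrite('pics/s6.png',cv2.resize(s[190:260,340:430],None,fx=5,fy=5,interpolation=cv2.INTER_CUBIC))
d=read_camera('side')[:,:,::-1];cv2.imwrite('pics/d6.png',d)
print([(Ec@np.r_[d['at'],1])[:3].round(4).tolist()+[d['score']] for n in ['stand_top','finial','finial_ball'] for d in pinpoint('wrist',n)])
E
```

```text
time_s: 10.2
tool_pos: [0.6842, -0.0002, 0.2477]
tool_rot: [114.3, 88.3, -26.4]
force: [-0.7, 0.0, -1.0]
grip_width: 0.0004
[ 0.6842 -0.0002  0.2477]
[[0.4898, 0.159, 0.0516, 0.57], [0.6277, -0.0286, 0.0027, 0.68], [0.6251, -0.0282, 0.0392, 0.75], [0.6301, 0.0914, 0.1116, 0.58]]
```

View pics/w6.png

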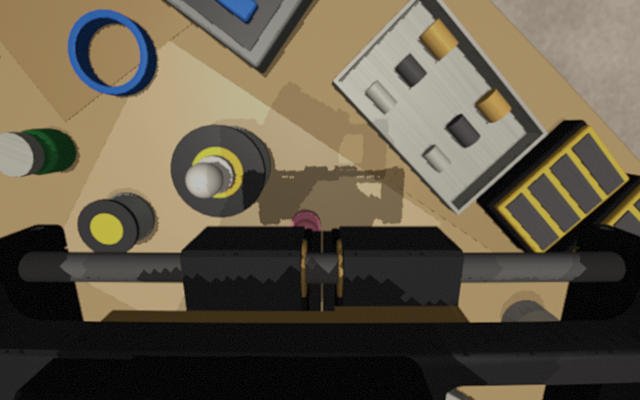

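View pics/d6.png

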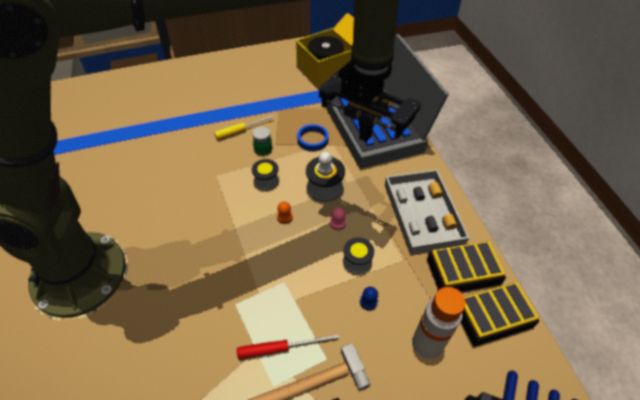

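View pics/s6.png

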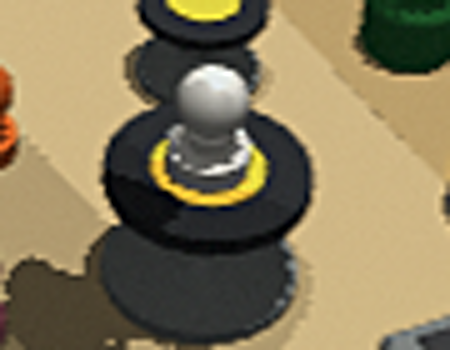

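```bash
python3 - <<'E'
from look import *
o,T,Ec,k=wcam(); f=8
def draw(im,P,box,name):
    x0,y0,w_,h_=box; a=cv2.resize(im[y0:y0+h_,x0:x0+w_],None,fx=f,fy=f,interpolation=cv2.INTER_CUBIC)
    for C,c in P: cv2.polylines(a,[((C-[x0,y0]+.5)*f).astype(int).reshape(-1,1,2)],True,c,1)
    return a
w6=cv2.imread('pics/w6.png'); d6=cv2.imread('pics/d6.png'); s6=read_camera('scene')[:,:,::-1].copy()
out=[]
for im,pf,sp,box in [(w6,lambda P:wproj(Ec,k,P),(.629,.0905),(190,140,50,50)),(d6,lambda P:proj('side',P),(.628,.0875),(300,145,50,50)),(s6,lambda P:proj('scene',P),(.6298,.0895),(358,200,50,50))]:
    x,y=sp
    out.append(draw(im,[(pf(circ(x,y,.07,.027)),(0,255,0)),(pf(circ(x,y,.083,.02)),(255,0,255)),(pf(circ(x,y,.07,.02)),(255,0,0))],box,''))
cv2.imwrite('pics/o7.png',cv2.resize(np.hstack(out),(800,267)))
cv2.imwrite('pics/o7b.png',np.hstack(out[:2])); cv2.imwrite('pics/o7c.png',out[2])
E
```

```text
(no output)
```

View pics/o7b.png

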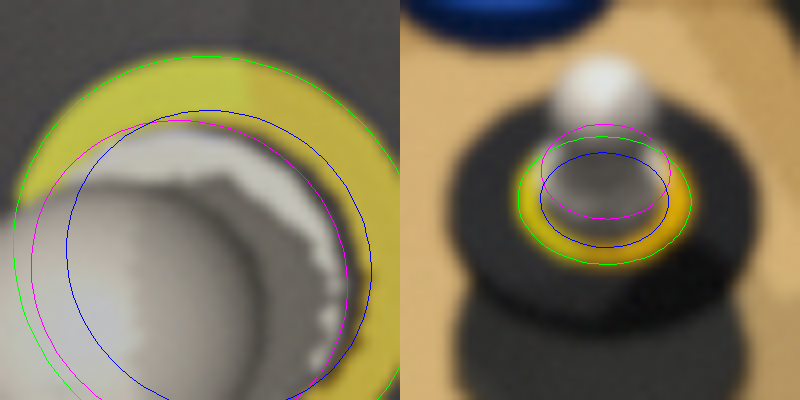

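View pics/o7c.png

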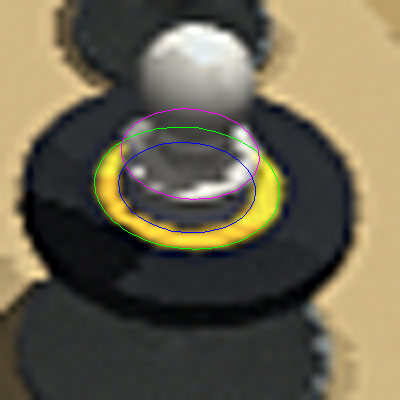

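```bash
python3 -c "
from cell import sign_off,readout
print(readout.get_obs()['time_s'],readout.get_obs()['joint_velocities']);print(sign_off())"
```

```text
10.55 [-0.00933309 -0.04263945 -0.04846383 -0.22578507  0.13403298 -0.03114022
  0.01853964]
the job is handed in; nothing more can be done
None
```

The grey finial now stands upright in the middle of the large stand, and I handed the job in at about 10.6 s of the 38 s. I shut the gripper and nudged the finial by its foot with the back of a fingertip, in steps of about 2 mm for roughly 20 mm. Then I drew back and raised the hand clear.

**Last checks:** the scene, side and wrist pictures all show the finial upright with the yellow spot visible round its foot. Circles drawn for a centred foot matched the pictures to about 1–2 mm by eye, against 7 mm of ring. The other things in the side picture look unmoved. The force readings stayed at noise level, around 1 N.

**Where things disagreed:**
- **Contact point:** the fingertip met the foot about 7–8 mm from its centre line, not the 15 mm I had assumed, so I went by the pictures during the push.
- **Tool drift:** the hand ended tilted by about 1.5°, and single moves were off by up to about 13 mm, which I corrected before contact.
- **Camera agreement:** the cameras differed by 2–3 mm on absolute positions.
- **Finder network:** on the final wrist picture it missed the stand's top. It did place a finial ball at x 0.630, y 0.091 m, where the spot is.

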